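# Lock the service stand's pivot shaft with its linchpin

### The job

The amplifier chassis on the service stand must not work loose: take the linchpin (the pin with the hinged ring) from the wooden block and push it straight down through the hole in the stand's shaft until its collar sits on the shaft, with the ring on the side of the shaft's free end. Let go of it, then swing the ring down over the shaft end until it stops. The shaft floats endways, so feel for the hole and press gently (never harder than about 20 N), and leave the other things alone.

Things in the scene. Friction and masses are not known exactly. Their poses are not given: they have to be found in the camera images.
- stand: Fixed stand carrying an opened amplifier chassis. Origin on the bench below the middle of the hole's range; x level along the shaft to its free end, z up. Shaft end: 24 mm square steel bar, axis 110 mm up, top face 122 mm; free end 17 mm past the hole's centre. Upright bearing plate, top 143 mm, at x -38 to -52; 250 mm wide chassis at x -74 to -306, up to 124 mm high.
- shaft_top (a point): Point 122 mm up, level with the shaft's top face, at stand x = y = 0. The 10 mm vertical through hole (1 mm chamfer, 24 mm deep) opens in that face at y = 0, but the shaft floats endways: the hole's centre is anywhere within 13 mm either way along the stand's x. This is not measured. The shaft slides when pushed endways with about 8 N (stops at 13 mm), else it stays.
- linchpin: Loose steel linchpin, about 85 g, upright in a socket of the block. Origin on its axis at the underside of the collar; z up, x to the side where the open ring lies. Shank 9 mm diameter, 36 mm long below the origin, 1 mm chamfer at the tip. Collar 17 mm diameter, 4 mm thick. Head 16 mm (x) by 14 mm (y), its top 40 mm above the origin.
- head_top (a point): Centre of the top face of the linchpin's head, 40 mm above its origin. Grip the head above the ring's hinge axle, which runs along the pin's y, 8 mm above the origin, 6 mm thick, 20 mm out to each side.
- ring (a joint): Ring angle, rad: 0 = level, pointing along the linchpin's x; positive swings its far end down; stop at 1.30 = fully over, hanging steeply with the far bar under the shaft end. Range -0.25 to 1.30; stiff, stays where left, needs 2 to 4 N at the tab. Loop of 4 mm wire, 40 mm wide outside, far bar 44 mm from the hinge. Starts at -0.12 to 0.15.
- tab_tip (a point): End of the ring's thumb tab: a plate 18 mm wide, 4 mm thick, standing 14 mm off the ring's far bar, square to the ring (upwards while the ring is level). Push it down and in along its arc about the hinge; a straight press binds by friction past half way. Fully over, it is about 39 mm below the hinge and 25 mm from the pin's axis; the shaft's end is at 17 mm.
- block: Fixed wooden parking block 60 x 150 x 45 mm high, origin at the centre of its underside. Two 11 mm sockets at y = -45 and +45 mm, all through; the collars rest on its top.
- plain_pin: Loose plain headed pin without a ring (shank 9 mm, head 17 mm diameter, 6 mm thick), in the block's other socket; origin at the head's underside. Leave it.
- screwdriver: Loose screwdriver lying on the bench. Leave it.
- cleaner_can: Loose standing spray can, 56 mm diameter, 100 mm high, origin under its centre. Leave it.
- capacitor: Loose standing capacitor, 40 mm diameter, 50 mm high, origin under its centre. Leave it.
Mind the look-alikes: they are no part of the job. Leave any orange or red look-alike of the linchpin alone.

How it is judged (in metres and radians):
On the way, in this order (a step that is already met when the one before it is completed fails the run):
1. the linchpin is pushed home in the shaft hole and let go of, with its ring still open (z of linchpin in the frame of stand between 0.1195 and 0.125 m and y of linchpin in the frame of stand between -0.0035 and 0.0035 m and x of linchpin in the frame of stand between -0.016 and 0.016 m and angle between linchpin's own z axis and vertical below 0.12 rad and contact force between linchpin and the fingers below 0.1 N and value of joint ring below 0.7 rad), for 0.2 s.
2. the ring is swung over the shaft end (z of linchpin in the frame of stand between 0.1195 and 0.125 m and y of linchpin in the frame of stand between -0.0035 and 0.0035 m and x of linchpin in the frame of stand between -0.016 and 0.016 m and angle between linchpin's own z axis and vertical below 0.12 rad and value of joint ring above 1.18 rad), for 0.2 s.
At the end, for the whole second after the job is handed in: Linchpin upright (0.12 rad) in the shaft hole, collar on the shaft (2.5 mm), its x within 0.35 rad of the shaft's, ring swung over the shaft end (ring angle above 1.18), at rest and released; plain pin within 20 mm and the other loose things within 30 mm of their starts (all of step 2 and angle between the x axis of linchpin and the x axis of stand, either way round below 0.35 rad and linear speed of linchpin below 0.02 m/s and distance of plain_pin from where it was at the start of the episode below 0.02 m and distance of each of screwdriver, cleaner_can, capacitor from where it was at the start of the episode below 0.03 m); the robot touches nothing.
It fails at once if the shaft or stand is loaded with more than 30 N while the ring is still open (contact force between stand and anything else above 30 N and value of joint ring below 0.3 rad).
It fails at once if the shaft or stand is loaded with more than 80 N (levering on the ring counts several times over) (contact force between stand and anything else above 80 N).
It fails at once if the plain pin or another loose thing is disturbed (distance of plain_pin from where it was at the start of the episode above 0.02 m or distance of any of screwdriver, cleaner_can, capacitor from where it was at the start of the episode above 0.03 m).
It also fails if it takes over 72 s, if anything falls off the work surface, if the arm or the gripper's body presses on something with over 40 N, if the wrist force passes 120 N, or if a joint passes its speed limit or range.

### The arm

A 6-joint arm with a two-finger parallel gripper is mounted at the origin on the work surface. World frame = base frame: x ahead of the robot, y to its left, z up, the work surface at z = 0. Lengths are in m, angles in degrees, forces in N, time in s.
With the tool pointing down it reaches from about 0.4 to 0.825 m from the base axis. Payload 7 kg.
Tool frame: the origin (TCP) lies between the finger pads; the fingertips stand 11 mm ahead of it and the grasp point (between the pads) lies 8 mm behind it; z points along the fingers, y is the direction in which the jaws open and shut (so a half turn about z gives the same grasp; the last joint's range is limited). The gripper opens to 88 mm and grips with 3 to 60 N. Pads are 19 mm wide; open, the fingers measure 130 mm over their backs; the gripper's body (78 mm by 193 mm) begins 47 mm behind the grasp point.
Start: joints at [82.741, 20.546, 0.682, 0, -70.136, -16.507], TCP at [0.272, 0.618, 0.238] pointing down, gripper open.
Joint ranges: [-176.03, 176.03], [-82.01, 121.73], [-58.28, 71.71], [-173.87, 95.51], [-174.79, -0.11], [-173.66, 173.66]. Speed limits (degrees/s): [136.94, 136.94, 172.46, 180, 180, 180].

### API

Orientations are given as [roll, pitch, yaw] about the fixed x, y, z axes, in that order (R = Rz(yaw) Ry(pitch) Rx(roll)).
In Python, from plant import r gives the robot as it stands.
- The arm moves only by the shell command python3 -m inch 'ROWS' [OPENING] [FORCE]. ROWS is JSON, a list of rows, each an object of numbers: "x", "y", "z": the shift along the tool's x, y, z as a fraction of full scale; "yaw": the turn about the tool's z as a fraction of full scale. In form: [{"x": .., "y": .., "z": .., "yaw": ..}, ...]. A call has 1 to 5 rows; each row shifts and turns the pose as measured when the row begins, along the tool's axes as they then stand; what a row does not reach is not made up. Full scale, the value 1, is 0.025 m for a shift and 4 degrees for a turn. A row lasts 1/12 s, in which the tool goes at most 41.7 mm and 7.16 degrees, less where a joint would pass 70% of its speed; a pose out of reach is approached as far as the arm can. A call with a number of a shift or a turn outside -1 to 1 is refused whole. A call with a gripper value outside its range is refused whole. OPENING is the opening, from -1 (shut) to 1 (fully open), set as the call begins (- or left out, the last holds). The fingers move at their own pace and stop on an object; FORCE is the grip in N (left out, the last holds). Time passes only in rows, so rows that do not move let the fingers close. It gives the time, the measured TCP pose, the force and the opening at its end, in the units of the state.
- r.get_state(): the state, without advancing time (a new reading comes with each control period).
- r.capture(name): name is "scene" or "side" or "wrist"; returns (picture, depth): 400x640x3 uint8, red, green, blue; 400x640 float32, m along the optical axis (not along the pixel's ray), 0 where there is no reading.
- r.camera_info(name): a dict with "mtx" (3x3 intrinsics, pixels), "k1" (the pictures are not rectified: a ray, as slopes to the right and down, at radius r is drawn at 1 + k1 r^2 times it, then the intrinsics apply), "pose" (4x4, takes a point from camera to world coordinates). Camera axes: x right, y down, z forward; pixel columns grow to the right and rows downward; lengths in m; the calibration is good to about 2 mm. A picture is of the moment at which its call begins: read the wrist's pose just before it. camera_info takes no time and is no camera call; for the wrist camera it gives the pose at the moment of the call.
- r.close_job(): hands the job in, once; it reports no verdict.
The state is a dict: "time_s": time; "joints": joint angles; "qd": joint speeds; "joint_torque": joint torques, N m; "tcp_pos": TCP position; "eef_rot": TCP orientation; "contact_force": force on the tool from outside, world axes, zero at the start; "moment": the same for the moment, N m; "gripper_width": finger opening in m.
Only numpy, scipy, OpenCV 4.12 (cv2) and the standard library are available. Lean on these libraries where they do the work, as an engineer would, in place of code of your own. Each camera call takes 0.05 s, during which the arm holds its last target. There are 200 camera calls.

## Working session

There is one attempt and no reset: what is moved stays moved. The work goes in short steps, Python scripts to look and compute and a shell command to move; the robot and the scene stay as the last step left them, time stands still between calls to the robot, and variables do not carry over. Pictures are saved under pics/ and viewed, about 8 in all and at most 12, crops included, and the job is handed in when it is done.

```bash
ls; mkdir -p pics
cat > h.py <<'E'
import numpy as np, cv2
from plant import r
def snap(n, f=None):
    info=r.camera_info(n); im,d=r.capture(n)
    if f: cv2.imwrite('pics/'+f,im[:,:,::-1]); np.savez('pics/'+f+'.npz',im=im,d=d,m=info['mtx'],k=info['k1'],p=info['pose'])
    return im,d,info
def load(f):
    z=np.load('pics/'+f+'.npz'); return z['im'],z['d'],dict(mtx=z['m'],k1=float(z['k']),pose=z['p'])
def slopes(info,uv):
    m=np.array(info['mtx']); return cv2.undistortPoints(np.float64(uv).reshape(-1,1,2),m,np.array([info['k1'],0,0,0.])).reshape(-1,2)
def cloud(d,info):
    v,u=np.mgrid[:d.shape[0],:d.shape[1]]
    s=slopes(info,np.stack([u,v],-1).reshape(-1,2)).reshape(*d.shape,2)
    P=np.concatenate([s,np.ones((*d.shape,1))],-1)*d[...,None]
    p=np.array(info['pose']); return P@p[:3,:3].T+p[:3,3]
def rayz(info,uv,z):
    p=np.array(info['pose']); s=slopes(info,uv); D=np.c_[s,np.ones(len(s))]@p[:3,:3].T
    return p[:3,3]+D*((z-p[2,3])/D[:,2:3])
def proj(info,X):
    p=np.array(info['pose']); c=(np.atleast_2d(X)-p[:3,3])@p[:3,:3]; s=c[:,:2]/c[:,2:]
    s=s*(1+info['k1']*(s**2).sum(1,keepdims=True)); m=np.array(info['mtx']); return s*[m[0,0],m[1,1]]+m[:2,2]
E
python3 - <<'E'
from h import *
for n in ('scene','side','wrist'): 
    im,d,i=snap(n,n+'0.png'); print(n,np.round(i['pose'],3).tolist(),i['mtx'][0][0])
print(r.get_state())
E
```

```text
pics
scene [[-0.531, 0.623, -0.575, 0.978], [0.847, 0.402, -0.347, 0.41], [0.015, -0.671, -0.741, 0.63], [0.0, 0.0, 0.0, 1.0]] 399.3567722388724
side [[-0.97, -0.17, 0.172, 0.483], [-0.242, 0.701, -0.671, 0.613], [-0.006, -0.693, -0.721, 0.569], [0.0, 0.0, 0.0, 1.0]] 383.01268046602775
wrist [[-0.403, -0.883, -0.24, 0.336], [-0.915, 0.389, 0.104, 0.59], [0.001, 0.262, -0.965, 0.384], [0.0, 0.0, 0.0, 1.0]] 299.7193078000762
{'time_s': 0.15, 'joints': array([ 8.27402326e+01,  2.05840374e+01,  6.46879597e-01, -1.62364258e-02,
       -7.01361841e+01, -1.65070325e+01]), 'qd': array([-0.13578086, -0.1410716 ,  0.15052242,  0.15808106, -0.10898458,
       -0.1304499 ]), 'joint_torque': array([-5.10108057e-04, -5.83276033e+01,  2.93291295e+01,  7.00129107e+00,
        8.79694446e-03, -1.09274908e-04]), 'tcp_pos': array([0.27190503, 0.61742736, 0.23681795]), 'eef_rot': array([ 1.79925343e+02, -6.20483175e-03, -2.37723225e+01]), 'contact_force': array([ 0.58444223, -0.24489489,  0.795562  ]), 'moment': array([-0.00526627,  0.02821763,  0.00479015]), 'gripper_width': 0.08764361055392146}
```

View pics/scene0.png

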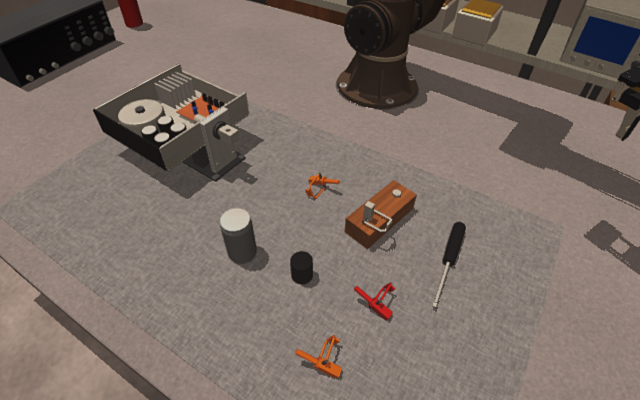

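View pics/side0.png

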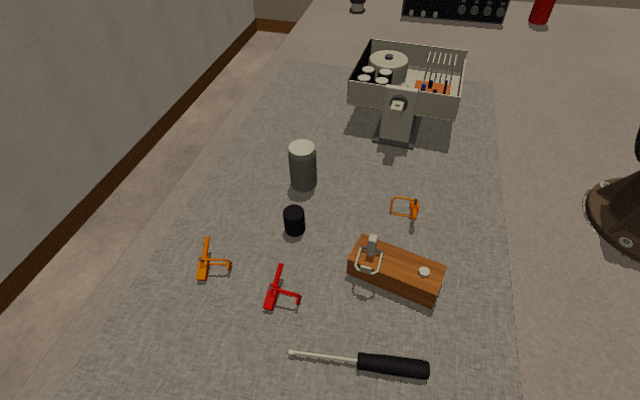

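The steel linchpin sits in the block at scene (370,213) and side (372,245). The look-alikes are orange at scene (322,183) and (325,357), and red at (377,300), so they don't match. The steel one in the block fits the description, and the plain pin is at scene (397,192). The shaft end is at scene (228,130) and side (397,104). Next I'll measure and confirm in one crop.

Run:
```python
from h import *
res=[]
for n,(a,b),(c,e) in (('scene',(345,180),(200,95)),('side',(340,225),(375,80))):
    im,d,i=load(n+'0.png'); P=cloud(d,i)
    A=im[b:b+80 if n=='side' else b+70, a:a+110]; B=im[e:e+70,c:c+110]
    res.append(np.hstack([cv2.resize(A,(400,290),interpolation=3),cv2.resize(B,(400,290),interpolation=3)]))
    hsv=cv2.cvtColor(im,cv2.COLOR_RGB2HSV).astype(int)
    # block top
    Z=P[...,2]; X=P[...,0]; Y=P[...,1]
    near=lambda uv,rad: np.hypot(*(np.mgrid[:400,:640][::-1]-np.array(uv)[:,None,None]))<rad
    blk=near((382,212) if n=='scene' else (397,268),75)&(hsv[...,0]<18)&(hsv[...,1]>100)&(abs(Z-.045)<.006)&(d>0)
    rc=cv2.minAreaRect((P[blk][:,:2]*1000).astype(np.float32)); print(n,'block',rc,blk.sum(),np.median(Z[blk]))
    hd=near((370,210) if n=='scene' else (372,245),30)&(Z>.079)&(Z<.092)&(d>0)
    print(' headtop',hd.sum(),P[hd].mean(0).round(4),cv2.minAreaRect((P[hd][:,:2]*1000).astype(np.float32)))
    pp=near((397,192) if n=='scene' else (424,271),12)&(Z>.0485)&(Z<.056)&(d>0); print(' plain',pp.sum(),P[pp].mean(0).round(4))
    sh=near((228,130) if n=='scene' else (397,104),14)&(abs(Z-.122)<.004)&(d>0)
    q=P[sh]; print(' shafttop',sh.sum(),q.mean(0).round(4),cv2.minAreaRect((q[:,:2]*1000).astype(np.float32)))
    pl=near((222,118) if n=='scene' else (400,90),35)&(abs(Z-.143)<.004)&(d>0)
    q=P[pl]; print(' plate',pl.sum(),cv2.minAreaRect((q[:,:2]*1000).astype(np.float32)))
    rg=near((378,217) if n=='scene' else (370,260),32)&(Z>.048)&(Z<.07)&(d>0)&(hsv[...,1]<80); print(' ring',rg.sum(),P[rg].mean(0).round(4))
cv2.imwrite('pics/c1.png',np.vstack(res)[:,:,::-1])
```

```text
scene block ((497.60528564453125, 267.3543701171875), (260.42803955078125, 153.3639678955078), 39.635108947753906) 1495 0.04464745520440505
 headtop 62 [0.5086 0.2292 0.0836] ((507.91058349609375, 229.03746032714844), (15.475781440734863, 14.667717933654785), 83.3282470703125)
 plain 46 [0.42   0.2481 0.0506]
 shafttop 211 [ 0.5108 -0.1076  0.1218] ((501.4315185546875, -107.75875854492188), (51.11275863647461, 48.698463439941406), 2.2665915489196777)
 plate 178 ((511.0916748046875, -137.2251434326172), (17.05961036682129, 69.96023559570312), 88.22258758544922)
 ring 225 [0.4975 0.2475 0.0561]
side block ((454.5732116699219, 233.63128662109375), (154.25479125976562, 152.29043579101562), 39.02696228027344) 2551 0.044607964138565825
 headtop 82 [0.5052 0.2307 0.0838] ((505.25421142578125, 229.158447265625), (16.989267349243164, 13.669572830200195), 88.15943145751953)
 plain 85 [0.4181 0.2492 0.0506]
 shafttop 209 [ 0.5113 -0.1111  0.122 ] ((514.7764282226562, -109.379150390625), (51.1573600769043, 52.418678283691406), 84.56375122070312)
 plate 160 ((508.6477966308594, -138.4106903076172), (18.118906021118164, 68.87666320800781), 86.81736755371094)
 ring 282 [0.5066 0.2525 0.0567]
```

View pics/c1.png

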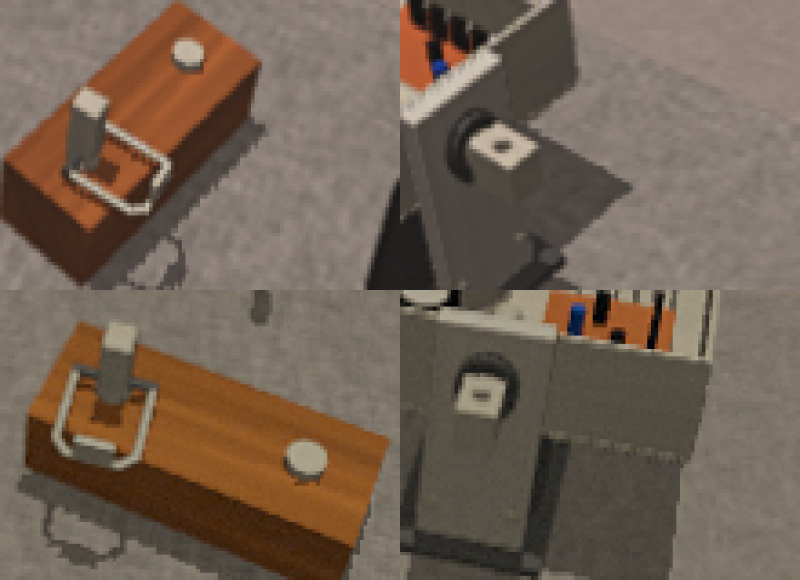

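```bash
R='x'; python3 -m inch '[{"x":1,"y":0.7},{"x":1,"y":0.7},{"x":1,"y":0.7},{"x":1,"y":0.7},{"x":1,"y":0.7}]' 1 20
python3 -m inch '[{"x":1,"y":0.7,"yaw":-0.5},{"x":1,"y":0.7,"yaw":-0.5},{"x":1,"y":0.7},{"x":1,"y":0.7},{"x":1,"y":0.7}]'
python3 - <<'E'
from h import *
s=r.get_state(); print(s['joints'].round(1),s['tcp_pos'].round(3),s['eef_rot'].round(2),s['contact_force'].round(1))
for n,uv in (('scene',(228.0,130.3)),('side',(397.5,105.4))):
    print('hole',rayz(load(n+'0.png')[2],[uv],.122).round(4))
E
```

```text
[ 82.7  20.6   0.6  -0.  -70.1 -16.5] [0.272 0.617 0.237] [ 1.7993e+02 -1.0000e-02 -2.3770e+01] [ 0.6 -0.2  0.8]
hole [[ 0.5141 -0.1001  0.122 ]]
hole [[ 0.5098 -0.1003  0.122 ]]validation failed for argument at $[0]...
validation failed for argument at $[0]...
```

```bash
python3 -m inch '[{"x":1,"y":0.7,"z":0,"yaw":0},{"x":1,"y":0.7,"z":0,"yaw":0},{"x":1,"y":0.7,"z":0,"yaw":0},{"x":1,"y":0.7,"z":0,"yaw":0},{"x":1,"y":0.7,"z":0,"yaw":0}]' 1 20
python3 -m inch '[{"x":1,"y":0.7,"z":0,"yaw":-1},{"x":1,"y":0.7,"z":0,"yaw":-1},{"x":1,"y":0.7,"z":0,"yaw":0},{"x":1,"y":0.7,"z":0,"yaw":0},{"x":1,"y":0.7,"z":0,"yaw":0}]'
python3 - <<'E'
from h import *
s=r.get_state(); print(s['joints'].round(1),s['tcp_pos'].round(3),s['eef_rot'].round(2),s['contact_force'].round(1))
E
```

```text
time_s: 0.57
tcp_pos: [0.35, 0.4863, 0.2331]
eef_rot: [179.7, -0.0, -23.4]
contact_force: [1.0, 0.3, 0.4]
gripper_width: 0.0878
time_s: 0.98
tcp_pos: [0.4444, 0.3578, 0.233]
eef_rot: [179.6, 0.1, -14.9]
contact_force: [0.8, 0.6, -0.5]
gripper_width: 0.0876
[ 58.5  11.2 -12.9   0.  -66.3  16.6] [0.444 0.358 0.233] [ 1.796e+02  8.000e-02 -1.487e+01] [ 0.8  0.6 -0.5]
```

```bash
python3 -m inch '[{"x":0.8,"y":0.9,"z":0,"yaw":0},{"x":0.8,"y":0.9,"z":0,"yaw":0},{"x":0.8,"y":0.9,"z":0,"yaw":0},{"x":0.8,"y":0.9,"z":0,"yaw":0},{"x":0.8,"y":0.9,"z":0,"yaw":0}]' |head -3
for i in 1 2 3 4; do python3 -m inch '[{"x":0,"y":0,"z":0,"yaw":1},{"x":0,"y":0,"z":0,"yaw":1},{"x":0,"y":0,"z":0,"yaw":1},{"x":0,"y":0,"z":0,"yaw":1},{"x":0,"y":0,"z":0,"yaw":1}]'|sed -n 2,3p; done
python3 - <<'E'
from h import *
s=r.get_state(); print(s['joints'].round(1),s['tcp_pos'].round(4),s['eef_rot'].round(2))
snap('wrist','w1.png')
E
```

```text
time_s: 1.4
tcp_pos: [0.515, 0.2162, 0.2328]
eef_rot: [179.5, 0.1, -14.9]
tcp_pos: [0.5166, 0.2084, 0.2317]
eef_rot: [179.4, -0.0, -36.1]
tcp_pos: [0.5158, 0.2074, 0.2304]
eef_rot: [179.3, -0.2, -57.2]
tcp_pos: [0.5149, 0.2069, 0.2292]
eef_rot: [179.2, -0.5, -78.2]
tcp_pos: [0.5139, 0.2063, 0.2279]
eef_rot: [179.4, -0.8, -99.3]
[ 42.1  10.2 -14.9   0.  -66.  -51.5] [0.5139 0.2063 0.2279] [179.35  -0.84 -99.29]
```

View pics/w1.png

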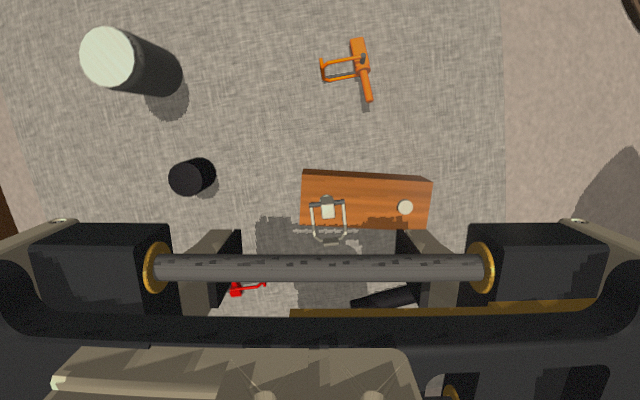

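The wrist picture shows the linchpin's head at (327,208) with its ring below it, and the plain pin at (405,207). I'll fit the head and ring from the depth.

Run:
```python
from h import *
im,d,i=load('w1.png'); P=cloud(d,i); hsv=cv2.cvtColor(im,cv2.COLOR_RGB2HSV).astype(int)
v,u=np.mgrid[:400,:640]
hd=(abs(u-327)<15)&(abs(v-208)<15)&(abs(P[...,2]-.085)<.008)
q=P[hd]; print('head',hd.sum(),q.mean(0).round(4),cv2.minAreaRect((q[:,:2]*1000).astype(np.float32)))
bl=(u>295)&(u<440)&(v>165)&(v<235)&(abs(P[...,2]-.045)<.005)&(hsv[...,1]>100)
rc=cv2.minAreaRect((P[bl][:,:2]*1000).astype(np.float32)); print('block',rc)
rg=(u>300)&(u<355)&(v>195)&(v<245)&(P[...,2]>.05)&(P[...,2]<.064)&(hsv[...,1]<70)
q=P[rg]; print('ring',rg.sum(),q.mean(0).round(4),cv2.minAreaRect((q[:,:2]*1000).astype(np.float32)),q[:,2].min(),q[:,2].max())
pp=(abs(u-405)<9)&(abs(v-207)<9)&(P[...,2]>.048)&(P[...,2]<.056); print('plain',P[pp].mean(0).round(4))
c=im[160:250,280:440]; cv2.imwrite('pics/c2.png',cv2.resize(c,(800,450),interpolation=2)[:,:,::-1])
```

```text
head 220 [0.5056 0.2279 0.0843] ((505.65087890625, 228.8468017578125), (16.019983291625977, 13.816332817077637), 87.48860931396484)
block ((461.6647033691406, 238.8428497314453), (60.27742004394531, 149.9379119873047), 77.4158935546875)
ring 451 [0.507  0.2494 0.055 ] ((506.5954284667969, 247.9034881591797), (54.36473846435547, 39.82611083984375), 87.13414764404297) 0.05066663853609271 0.06398766150058033
plain [0.4187 0.2484 0.0509]
```

View pics/c2.png

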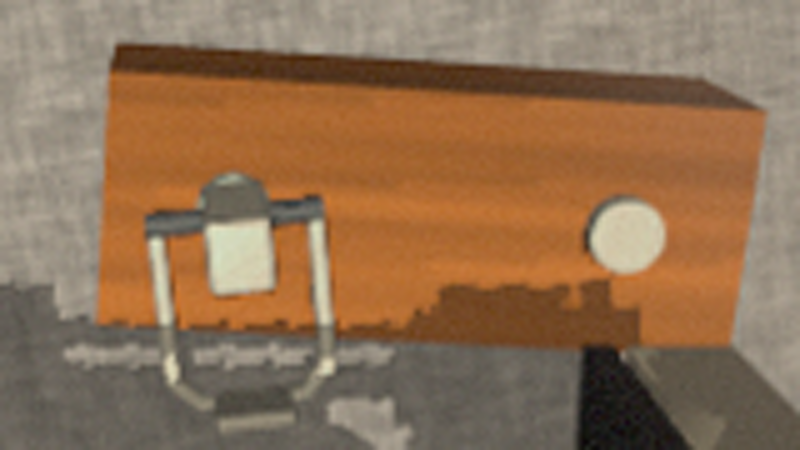

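```bash
python3 -m inch '[{"x":0,"y":0,"z":0,"yaw":-0.8},{"x":0,"y":0,"z":0,"yaw":-0.8},{"x":-0.4,"y":0.2,"z":0.2,"yaw":0},{"x":-0.4,"y":0.2,"z":0.5,"yaw":0},{"x":0,"y":0,"z":0.5,"yaw":0}]' 0.1 20
python3 -m inch '[{"x":0,"y":0,"z":0.8,"yaw":0},{"x":0,"y":0,"z":0.8,"yaw":0},{"x":0,"y":0,"z":0.5,"yaw":0},{"x":0,"y":0,"z":0,"yaw":0}]'
```

```text
time_s: 3.53
tcp_pos: [0.5049, 0.228, 0.1985]
eef_rot: [179.4, -0.6, -92.8]
contact_force: [-0.9, 0.5, -0.6]
gripper_width: 0.0601
time_s: 3.87
tcp_pos: [0.5017, 0.2293, 0.1409]
eef_rot: [179.3, -0.7, -92.7]
contact_force: [-1.4, -0.5, -0.7]
gripper_width: 0.0486
```

```bash
python3 -m inch '[{"x":0,"y":-0.1,"z":0.7,"yaw":0},{"x":0,"y":-0.1,"z":0.7,"yaw":0},{"x":0,"y":-0.05,"z":0.6,"yaw":0},{"x":0,"y":-0.05,"z":0.3,"yaw":0},{"x":0,"y":0,"z":0.1,"yaw":0}]'
```

```text
time_s: 4.28
tcp_pos: [0.5091, 0.231, 0.0808]
eef_rot: [179.4, -0.6, -92.6]
contact_force: [0.6, -0.3, 0.8]
gripper_width: 0.0479
```

```bash
python3 -m inch '[{"x":0.05,"y":0.07,"z":0.15,"yaw":0},{"x":0.04,"y":0.05,"z":0.15,"yaw":0},{"x":0,"y":0,"z":0.07,"yaw":0},{"x":0,"y":0,"z":0,"yaw":0}]'
python3 -c "
from h import *
snap('wrist','w2.png')"
```

```text
time_s: 4.62
tcp_pos: [0.5062, 0.2296, 0.0727]
eef_rot: [179.5, -0.5, -92.6]
contact_force: [-1.2, -0.6, -0.1]
gripper_width: 0.0479
```

View pics/w2.png

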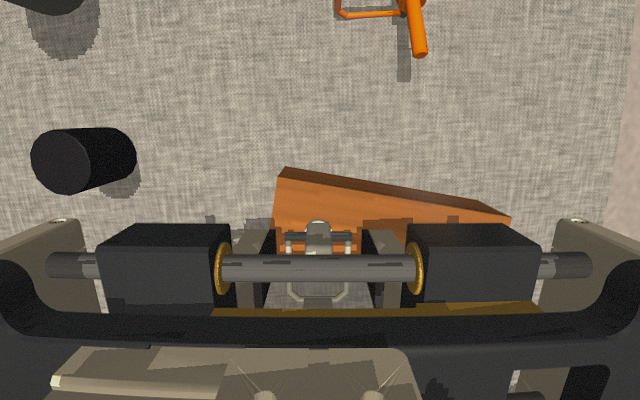

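The head at (318,250) is centred between the fingers and the ring is clear below them. Closing and lifting now.

```bash
python3 -m inch '[{"x":0,"y":0,"z":0.04,"yaw":0},{"x":0,"y":0,"z":0,"yaw":0},{"x":0,"y":0,"z":0,"yaw":0},{"x":0,"y":0,"z":0,"yaw":0},{"x":0,"y":0,"z":0,"yaw":0}]' -1 30
python3 -m inch '[{"x":0,"y":0,"z":0,"yaw":0},{"x":0,"y":0,"z":0,"yaw":0},{"x":0,"y":0,"z":-0.2,"yaw":0},{"x":0,"y":0,"z":-0.3,"yaw":0},{"x":0,"y":0,"z":-0.4,"yaw":0}]'
python3 -m inch '[{"x":0,"y":0,"z":-0.6,"yaw":0},{"x":0,"y":0,"z":-0.8,"yaw":0},{"x":0,"y":0,"z":-1,"yaw":0},{"x":0,"y":0,"z":-1,"yaw":0},{"x":0,"y":0,"z":-1,"yaw":0}]'
```

```text
time_s: 5.08
tcp_pos: [0.5071, 0.2303, 0.0737]
eef_rot: [179.6, -0.4, -92.5]
contact_force: [0.3, 0.6, -0.2]
gripper_width: 0.0209
time_s: 5.5
tcp_pos: [0.5062, 0.2297, 0.0956]
eef_rot: [179.5, -0.5, -92.6]
contact_force: [1.3, 1.1, -1.8]
gripper_width: 0.0139
time_s: 5.92
tcp_pos: [0.5055, 0.2293, 0.211]
eef_rot: [179.3, -0.7, -92.6]
contact_force: [0.4, 1.2, -1.3]
gripper_width: 0.0139
```

```bash
python3 -m inch '[{"x":0.5,"y":0,"z":-0.3,"yaw":0},{"x":1,"y":0,"z":-0.2,"yaw":0},{"x":1,"y":0,"z":0,"yaw":0},{"x":1,"y":0,"z":0,"yaw":0},{"x":1,"y":0,"z":0,"yaw":0}]'
python3 -m inch '[{"x":1,"y":0,"z":-0.1,"yaw":0},{"x":1,"y":0,"z":0,"yaw":0},{"x":1,"y":0,"z":0,"yaw":0},{"x":1,"y":0,"z":0,"yaw":0},{"x":0.8,"y":0,"z":0,"yaw":0}]'
python3 -c "
from h import *
print(r.get_state()['tcp_pos'])
for n in ('scene','side','wrist'): snap(n,n+'3.png')
print(r.get_state()['tcp_pos'],r.get_state()['contact_force'])"
```

```text
time_s: 6.33
tcp_pos: [0.5031, 0.1176, 0.2366]
eef_rot: [180.0, -0.2, -92.2]
contact_force: [0.8, 0.6, -1.3]
gripper_width: 0.0139
time_s: 6.75
tcp_pos: [0.4949, -0.0106, 0.2431]
eef_rot: [-179.9, -0.1, -92.2]
contact_force: [-0.1, 0.2, -1.4]
gripper_width: 0.0139
[ 0.49494489 -0.01057165  0.24308031]
[ 0.49522165 -0.01019437  0.24304425] [ 0.25498486 -0.21044608 -0.97216696]
```

Run:
```python
from h import *
im,d,i=load('wrist3.png'); P=cloud(d,i)
uv=proj(i,[[.511,-.1,.122]])[0]; print(uv)
v,u=np.mgrid[:400,:640]; near=np.hypot(u-uv[0],v-uv[1])<60
for z,w in ((.122,.004),(.143,.003)):
    m=near&(abs(P[...,2]-z)<w); print(z,m.sum(),P[m].mean(0).round(4),cv2.minAreaRect((P[m][:,:2]*1000).astype(np.float32)))
a,b=int(uv[0])-60,max(0,int(uv[1])-45); print(a,b)
cv2.imwrite('pics/c3.png',cv2.resize(im[b:b+90,a:a+120],(800,600),interpolation=2)[:,:,::-1])
```

```text
[295.06868478  95.15051555]
0.122 1474 [ 0.5112 -0.1083  0.1218] ((511.5024719238281, -108.13970947265625), (46.36309051513672, 68.21073913574219), 86.19625091552734)
0.143 971 [ 0.5067 -0.1351  0.1425] ((506.857177734375, -136.28448486328125), (11.77675724029541, 61.83246994018555), 86.32140350341797)
235 50
```

View pics/c3.png

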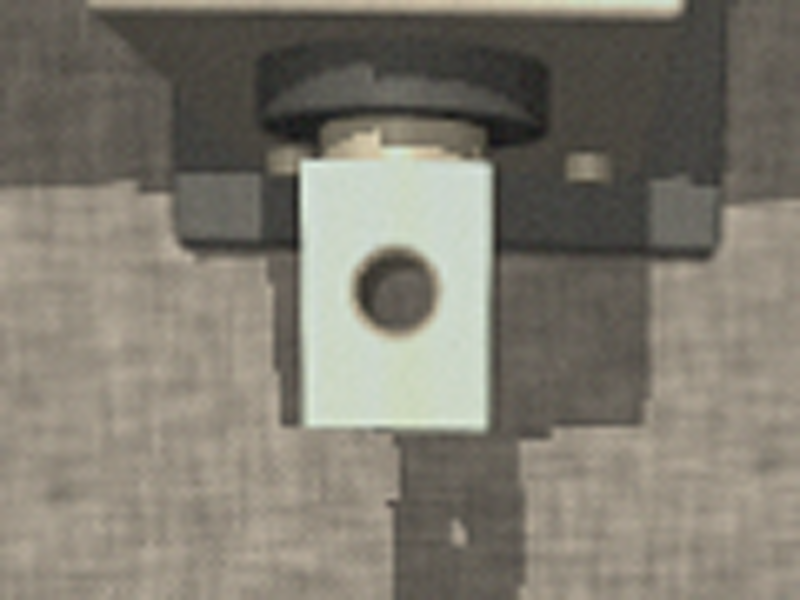

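The crop shows the hole centred at (396,292), with the shaft's top edges at 301 to 491 and its free end at row 430.

Run:
```python
from h import *
im,d,i=load('wrist3.png')
c=np.array([[396,292],[396,158],[396,430],[301,292],[491,292]])/6.6667-0.43+[235,50]
X=rayz(i,c,.122); print(X.round(4)); e=X[2]-X[1]; print(np.degrees(np.arctan2(e[1],e[0])))
# bias check: head location from w1 with picked px vs gripped tcp ; hole in other cams by dark centroid
for n,(uu,vv) in (('scene',(228,130)),('side',(397,105))):
    im,d,j=load(n+'0.png'); p=im[vv-12:vv+13,uu-12:uu+13].mean(2); P=cloud(d,j)[vv-12:vv+13,uu-12:uu+13]
    m=(p<130).astype(np.uint8); k,l,st,ce=cv2.connectedComponentsWithStats(m)
    for t in range(1,k):
        if 4<st[t,4]<60: print(n,st[t],rayz(j,[ce[t]+[uu-12,vv-12]],.122).round(4))
im,d,j=load('wrist3.png'); P=cloud(d,j); v,u=np.mgrid[:400,:640]
uv=proj(j,[[.4952,-.0102,.25]])[0]; print('tcp px',uv)
s=r.get_state(); print(s['tcp_pos'],s['eef_rot'])
```

```text
[[ 0.5119 -0.1015  0.122 ]
 [ 0.5109 -0.1177  0.122 ]
 [ 0.5129 -0.0844  0.122 ]
 [ 0.524  -0.102   0.122 ]
 [ 0.4997 -0.101   0.122 ]]
86.66623287805369
scene [10 11  5  3 12] [[ 0.5136 -0.1017  0.122 ]]
side [10 11  5  3 15] [[ 0.511  -0.1015  0.122 ]]
tcp px [317.1954174  259.23629445]
[ 0.49522165 -0.01019437  0.24304425] [-1.79874114e+02 -5.73705273e-02 -9.23050188e+01]
```

```bash
python3 -m inch '[{"x":0.8,"y":-0.2,"z":0,"yaw":0},{"x":1,"y":-0.2,"z":0,"yaw":0},{"x":1,"y":-0.2,"z":0,"yaw":0},{"x":0.6,"y":-0.2,"z":0,"yaw":0},{"x":0,"y":0,"z":0,"yaw":0}]'
python3 -m inch '[{"x":0,"y":0,"z":0,"yaw":0},{"x":0,"y":0,"z":0,"yaw":0}]'
```

```text
time_s: 7.32
tcp_pos: [0.5118, -0.0971, 0.2451]
eef_rot: [-179.8, 0.0, -92.1]
contact_force: [0.4, -0.4, 0.1]
gripper_width: 0.0138
time_s: 7.48
tcp_pos: [0.5116, -0.0969, 0.2453]
eef_rot: [-179.8, 0.0, -92.2]
contact_force: [0.1, -0.5, -0.5]
gripper_width: 0.0139
```

```bash
python3 -m inch '[{"x":0.07,"y":0,"z":0.5,"yaw":0},{"x":0.07,"y":0,"z":0.6,"yaw":0},{"x":0,"y":0,"z":0.4,"yaw":0},{"x":0,"y":0,"z":0.1,"yaw":0},{"x":0,"y":0,"z":0,"yaw":0}]'
python3 -c "
from h import *
im,d,i=snap('side','side4.png'); im2,_,_=snap('scene','scene4.png')
a=cv2.resize(im[60:140,345:465],(400,267),interpolation=2);b=cv2.resize(im2[80:160,180:300],(400,267),interpolation=2)
cv2.imwrite('pics/c4.png',np.hstack([a,b])[:,:,::-1]); print(r.get_state()['tcp_pos'])"
```

```text
time_s: 7.9
tcp_pos: [0.5118, -0.0964, 0.2052]
eef_rot: [-179.6, 0.1, -91.9]
contact_force: [-0.6, 0.4, -1.8]
gripper_width: 0.014
[ 0.5122436  -0.09653934  0.20598521]
```

View pics/c4.png

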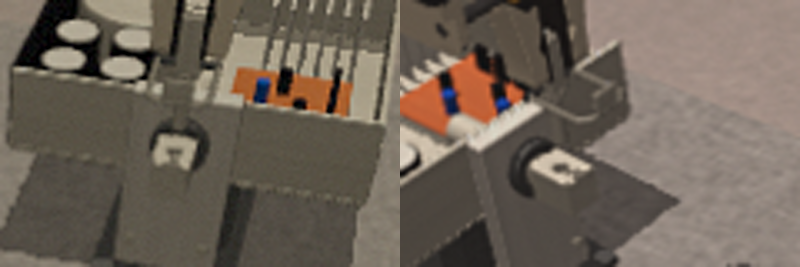

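The pin hangs just above the shaft hole in both views (side (178,130), scene (555,150) in the crop). I'll correct y, then descend gently.

```bash
python3 -m inch '[{"x":0.08,"y":0,"z":0.15,"yaw":0},{"x":0.08,"y":0,"z":0.15,"yaw":0},{"x":0.05,"y":0,"z":0.1,"yaw":0},{"x":0,"y":0,"z":0.05,"yaw":0},{"x":0,"y":0,"z":0,"yaw":0}]'
```

```text
time_s: 8.42
tcp_pos: [0.5134, -0.1019, 0.1957]
eef_rot: [-179.4, 0.1, -91.9]
contact_force: [-0.5, 1.0, -0.8]
gripper_width: 0.0138
```

```bash
python3 -m inch '[{"x":-0.06,"y":0.04,"z":0.05,"yaw":0},{"x":0,"y":0,"z":0.05,"yaw":0},{"x":0,"y":0,"z":0,"yaw":0}]'
python3 -m inch '[{"x":0,"y":0,"z":0.08,"yaw":0},{"x":0,"y":0,"z":0.06,"yaw":0},{"x":0,"y":0,"z":0,"yaw":0}]'
```

```text
time_s: 8.67
tcp_pos: [0.5124, -0.1005, 0.1931]
eef_rot: [-179.4, 0.1, -91.9]
contact_force: [1.0, -0.4, -1.2]
gripper_width: 0.0136
time_s: 8.92
tcp_pos: [0.5125, -0.1004, 0.1894]
eef_rot: [-179.4, 0.1, -91.9]
contact_force: [-0.3, 0.4, -0.1]
gripper_width: 0.0135
```

```bash
for i in 1 2 3; do python3 -m inch '[{"x":0,"y":0,"z":0.07,"yaw":0},{"x":0,"y":0,"z":0.05,"yaw":0},{"x":0,"y":0,"z":0,"yaw":0}]'|sed -n 2,4p; done
```

```text
tcp_pos: [0.5126, -0.1004, 0.186]
eef_rot: [-179.4, 0.1, -91.9]
contact_force: [-0.4, 0.3, -1.3]
tcp_pos: [0.5126, -0.1003, 0.1827]
eef_rot: [-179.4, 0.1, -91.9]
contact_force: [0.9, 0.2, -0.9]
tcp_pos: [0.5125, -0.1004, 0.1793]
eef_rot: [-179.4, 0.1, -91.9]
contact_force: [-0.3, 0.2, -1.3]
```

```bash
for i in 1 2 3; do python3 -m inch '[{"x":0,"y":0,"z":0.12,"yaw":0},{"x":0,"y":0,"z":0.12,"yaw":0},{"x":0,"y":0,"z":0,"yaw":0}]'|sed -n 2,4p; done
```

```text
tcp_pos: [0.5124, -0.1003, 0.1727]
eef_rot: [-179.4, 0.1, -91.9]
contact_force: [-0.5, -0.2, -0.6]
tcp_pos: [0.5125, -0.1003, 0.1659]
eef_rot: [-179.4, 0.1, -91.9]
contact_force: [-0.4, -0.5, 0.0]
tcp_pos: [0.5125, -0.1003, 0.1592]
eef_rot: [-179.4, 0.1, -91.9]
contact_force: [-0.1, -0.7, -0.8]
```

```bash
for i in 1 2 3; do python3 -m inch '[{"x":0,"y":0,"z":0.06,"yaw":0},{"x":0,"y":0,"z":0.04,"yaw":0},{"x":0,"y":0,"z":0,"yaw":0}]'|sed -n 2,4p; done
```

```text
tcp_pos: [0.5127, -0.1003, 0.1563]
eef_rot: [-179.4, 0.1, -91.9]
contact_force: [0.3, 0.3, -1.5]
tcp_pos: [0.5128, -0.1003, 0.1537]
eef_rot: [-179.4, 0.1, -91.9]
contact_force: [0.0, 0.7, -0.8]
tcp_pos: [0.5128, -0.1003, 0.151]
eef_rot: [-179.4, 0.1, -91.9]
contact_force: [0.1, -0.8, -0.7]
```

```bash
for i in 1 2 3; do python3 -m inch '[{"x":0,"y":0,"z":0.04,"yaw":0},{"x":0,"y":0,"z":0.02,"yaw":0}]'|sed -n 2,4p; done
```

```text
tcp_pos: [0.513, -0.1004, 0.1506]
eef_rot: [-179.4, 0.1, -91.9]
contact_force: [-2.6, 1.4, 5.7]
tcp_pos: [0.5129, -0.1004, 0.1507]
eef_rot: [-179.3, 0.1, -91.8]
contact_force: [-1.2, 0.8, 2.1]
tcp_pos: [0.5129, -0.1004, 0.1506]
eef_rot: [-179.3, 0.0, -91.8]
contact_force: [-2.7, 1.4, 3.1]
```

Force rises at TCP z 0.1506, which matches the collar seating. Releasing.

```bash
python3 -m inch '[{"x":0,"y":0,"z":-0.02,"yaw":0},{"x":0,"y":0,"z":0,"yaw":0},{"x":0,"y":0,"z":0,"yaw":0},{"x":0,"y":0,"z":0,"yaw":0},{"x":0,"y":0,"z":0,"yaw":0}]' -0.1 20
python3 -m inch '[{"x":0,"y":0,"z":-0.1,"yaw":0},{"x":0,"y":0,"z":-0.3,"yaw":0},{"x":0,"y":0,"z":-0.7,"yaw":0},{"x":0,"y":0,"z":-1,"yaw":0},{"x":0,"y":0,"z":-0.8,"yaw":0}]'
python3 -m inch '[{"x":-0.8,"y":0,"z":0,"yaw":0},{"x":-0.8,"y":0,"z":0,"yaw":0},{"x":-0.8,"y":0,"z":0,"yaw":0},{"x":0,"y":0,"z":0,"yaw":0}]'
python3 - <<'E'
from h import *
im,d,i=snap('wrist','w5.png'); P=cloud(d,i)
uv=proj(i,[[.512,-.1,.162],[.512,-.06,.13]]);print(uv)
c=uv.mean(0).astype(int); a,b=max(0,c[0]-70),max(0,c[1]-52)
cv2.imwrite('pics/c5.png',cv2.resize(im[b:b+105,a:a+140],(800,600),interpolation=2)[:,:,::-1]); print(a,b)
v,u=np.mgrid[:400,:640]; m=(np.hypot(u-uv[0,0],v-uv[0,1])<25)&(abs(P[...,2]-.162)<.006); print('head',m.sum(),P[m].mean(0).round(4))
m=(np.hypot(u-c[0],v-c[1])<60)&(P[...,2]>.124)&(P[...,2]<.15)&(P[...,1]>-.08); q=P[m]; print('ring',m.sum(),q.mean(0).round(4),np.percentile(q,[2,98],axis=0).round(4)); print(cv2.minAreaRect((q[:,:2]*1000).astype(np.float32)))
f=q[(q[:,1]>-.064)]; print('tabtop z',np.percentile(f[:,2],[5,50,95]).round(4))
E
```

```text
time_s: 12.08
tcp_pos: [0.5138, -0.1004, 0.1514]
eef_rot: [-179.2, 0.1, -91.8]
contact_force: [0.9, -0.3, 0.5]
gripper_width: 0.0376
time_s: 12.5
tcp_pos: [0.5099, -0.1007, 0.2229]
eef_rot: [-179.8, -0.0, -91.8]
contact_force: [1.1, -0.4, -0.3]
gripper_width: 0.0394
time_s: 12.83
tcp_pos: [0.515, -0.0397, 0.2318]
eef_rot: [-179.1, 0.1, -92.0]
contact_force: [0.7, 0.1, 0.3]
gripper_width: 0.0394
[[320.71995905 130.28423149]
 [322.5335521  176.99961689]]
251 101
head 432 [ 0.5125 -0.1016  0.1616]
ring 490 [ 0.5133 -0.0641  0.1335] [[ 0.4937 -0.0791  0.1283]
 [ 0.5329 -0.0559  0.1431]]
((513.5810546875, -67.75386047363281), (24.294551849365234, 39.903900146484375), 89.94356536865234)
tabtop z [0.1289 0.1346 0.1429]
```

View pics/c5.png

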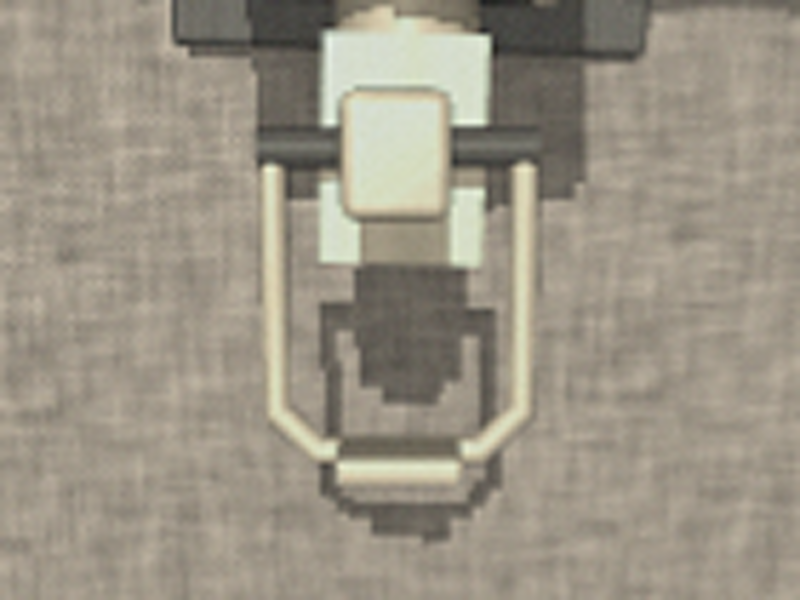

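The pin is seated with the ring open and pointing to the free end, and the head is centred at crop (395,150). If I pressed the tab itself, the gripper's body would meet the head near the end. So I'll straddle the shaft with the fingers 31 mm apart and push both ring arms about 28 mm from the hinge, along the arc.

```bash
python3 -m inch '[{"x":0.5,"y":0,"z":0.3,"yaw":0},{"x":0.4,"y":0,"z":0.5,"yaw":0},{"x":0.1,"y":0,"z":0.6,"yaw":0},{"x":0,"y":0,"z":0.5,"yaw":0},{"x":0,"y":0,"z":0.2,"yaw":0}]' -0.3 20
python3 -m inch '[{"x":0,"y":0,"z":0.2,"yaw":0},{"x":0,"y":0,"z":0,"yaw":0}]'
```

```text
time_s: 13.3
tcp_pos: [0.5156, -0.0699, 0.1795]
eef_rot: [-178.9, 0.1, -91.8]
contact_force: [-0.2, 0.3, 0.0]
gripper_width: 0.0309
time_s: 13.47
tcp_pos: [0.5145, -0.0719, 0.1727]
eef_rot: [-179.0, 0.0, -91.9]
contact_force: [-0.7, 0.6, 0.2]
gripper_width: 0.0306
```

```bash
python3 -m inch '[{"x":-0.15,"y":0,"z":0.2,"yaw":0},{"x":-0.1,"y":0,"z":0.3,"yaw":0},{"x":-0.05,"y":0,"z":0.3,"yaw":0},{"x":0,"y":0,"z":0.1,"yaw":0},{"x":0,"y":0,"z":0,"yaw":0}]'
```

```text
time_s: 13.88
tcp_pos: [0.5161, -0.064, 0.1493]
eef_rot: [-178.9, 0.0, -91.9]
contact_force: [0.0, 0.1, 0.5]
gripper_width: 0.0306
```

```bash
python3 -m inch '[{"x":0,"y":0.06,"z":0.15,"yaw":0},{"x":0,"y":0,"z":0.1,"yaw":0},{"x":0,"y":0,"z":0.1,"yaw":0},{"x":0,"y":0,"z":0,"yaw":0}]'
python3 -m inch '[{"x":0.02,"y":0,"z":0.12,"yaw":0},{"x":0.03,"y":0,"z":0.12,"yaw":0},{"x":0.05,"y":0,"z":0.1,"yaw":0},{"x":0,"y":0,"z":0,"yaw":0}]'
```

```text
time_s: 14.22
tcp_pos: [0.5152, -0.0635, 0.1402]
eef_rot: [-178.8, 0.0, -91.8]
contact_force: [-0.6, 1.5, 1.9]
gripper_width: 0.0309
time_s: 14.55
tcp_pos: [0.5168, -0.0655, 0.1322]
eef_rot: [-178.6, 0.1, -91.8]
contact_force: [-0.9, 0.5, 2.0]
gripper_width: 0.0309
```

```bash
python3 -m inch '[{"x":0.04,"y":0.06,"z":0.1,"yaw":0},{"x":0.05,"y":0.05,"z":0.1,"yaw":0},{"x":0.0,"y":0,"z":0.0,"yaw":0}]'
```

```text
time_s: 14.8
tcp_pos: [0.5158, -0.0674, 0.1274]
eef_rot: [-178.4, 0.1, -91.8]
contact_force: [0.7, 1.4, 0.1]
gripper_width: 0.0308
```

```bash
python3 -m inch '[{"x":0.05,"y":0.06,"z":0.06,"yaw":0},{"x":0.05,"y":0.05,"z":0.08,"yaw":0},{"x":0.0,"y":0,"z":0.0,"yaw":0}]'
python3 - <<'E'
from h import *
s=r.get_state();print(s['contact_force'])
im,d,i=snap('side','side6.png'); im2,_,_=snap('scene','scene6.png')
a=cv2.resize(im[60:150,345:465],(400,300),interpolation=2);b=cv2.resize(im2[80:170,180:300],(400,300),interpolation=2)
cv2.imwrite('pics/c6.png',np.hstack([a,b])[:,:,::-1])
E
```

```text
time_s: 15.05
tcp_pos: [0.5144, -0.0696, 0.124]
eef_rot: [-178.2, 0.2, -91.7]
contact_force: [2.3, 1.5, 1.3]
gripper_width: 0.0302
[2.34316616 1.48550769 1.32397369]
```

View pics/c6.png

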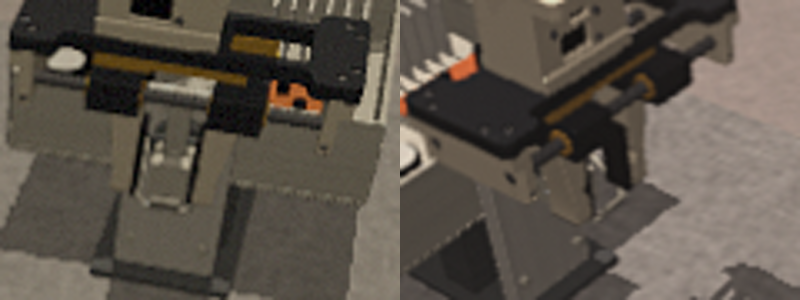

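The ring is swinging down with its tab at crop (160,190) between the fingers, and both fingers clear the shaft. Continuing along the arc.

```bash
python3 -m inch '[{"x":0.06,"y":0,"z":0.06,"yaw":0},{"x":0.07,"y":0,"z":0.07,"yaw":0},{"x":0.0,"y":0,"z":0.0,"yaw":0}]'
python3 -m inch '[{"x":0.08,"y":0,"z":0.05,"yaw":0},{"x":0.08,"y":0,"z":0.05,"yaw":0},{"x":0.0,"y":0,"z":0.0,"yaw":0}]'
```

```text
time_s: 15.4
tcp_pos: [0.5142, -0.0727, 0.1206]
eef_rot: [-178.3, 0.2, -91.7]
contact_force: [2.3, 2.5, 2.2]
gripper_width: 0.0308
time_s: 15.65
tcp_pos: [0.5141, -0.0769, 0.1175]
eef_rot: [-178.3, 0.2, -91.7]
contact_force: [2.6, 2.9, 1.3]
gripper_width: 0.0308
```

```bash
python3 -m inch '[{"x":0.09,"y":0,"z":0.04,"yaw":0},{"x":0.09,"y":0,"z":0.04,"yaw":0},{"x":0.0,"y":0,"z":0.0,"yaw":0}]'
python3 -m inch '[{"x":0.08,"y":0,"z":0.03,"yaw":0},{"x":0.06,"y":0,"z":0.01,"yaw":0},{"x":0.0,"y":0,"z":0.0,"yaw":0}]'
```

```text
time_s: 15.9
tcp_pos: [0.5139, -0.0817, 0.1149]
eef_rot: [-178.3, 0.2, -91.8]
contact_force: [3.0, 3.3, 0.4]
gripper_width: 0.0307
time_s: 16.15
tcp_pos: [0.5139, -0.0852, 0.1136]
eef_rot: [-178.3, 0.3, -91.8]
contact_force: [2.3, 5.6, -0.1]
gripper_width: 0.0307
```

```bash
python3 -m inch '[{"x":0.06,"y":0,"z":-0.01,"yaw":0},{"x":0.0,"y":0,"z":0.0,"yaw":0}]'
python3 -m inch '[{"x":0.05,"y":0,"z":-0.01,"yaw":0},{"x":0.0,"y":0,"z":0.0,"yaw":0}]'
```

```text
time_s: 16.32
tcp_pos: [0.5139, -0.0861, 0.1136]
eef_rot: [-178.3, 0.4, -91.8]
contact_force: [1.7, 4.4, 1.0]
gripper_width: 0.0306
time_s: 16.48
tcp_pos: [0.5138, -0.0866, 0.1136]
eef_rot: [-178.3, 0.4, -91.8]
contact_force: [1.5, 3.5, 0.8]
gripper_width: 0.0307
```

```bash
python3 -m inch '[{"x":-0.2,"y":0,"z":0,"yaw":0},{"x":-0.4,"y":0,"z":0,"yaw":0},{"x":-0.7,"y":0,"z":0,"yaw":0},{"x":-0.7,"y":0,"z":0,"yaw":0},{"x":-0.7,"y":0,"z":0,"yaw":0}]'
python3 -m inch '[{"x":-0.5,"y":0,"z":-0.3,"yaw":0},{"x":-0.3,"y":0,"z":-0.8,"yaw":0},{"x":0,"y":0,"z":-1,"yaw":0},{"x":0,"y":0,"z":-1,"yaw":0},{"x":0,"y":0,"z":-1,"yaw":0}]'
python3 - <<'E'
from h import *
im,d,i=snap('side','side7.png'); im2,d2,i2=snap('scene','scene7.png')
for D,I,n in ((d,i,'side'),(d2,i2,'scene')):
    P=cloud(D,I); m=(abs(P[...,0]-.5135)<.026)&(abs(P[...,1]+.08)<.06)&(P[...,2]>.05)&(P[...,2]<.17)&(D>0)
    h=m&(abs(P[...,2]-.162)<.004)&(abs(P[...,1]+.1)<.025); print(n,'head',h.sum(),P[h].mean(0).round(4))
    t=m&(P[...,2]<.105)&(P[...,1]>-.092)&(P[...,1]<-.06); q=P[t]; print('low ring',t.sum(),q.round(3)[np.argsort(-q[:,1])][:12].tolist())
a=cv2.resize(im[60:150,345:465],(400,300),interpolation=2);b=cv2.resize(im2[80:170,180:300],(400,300),interpolation=2)
cv2.imwrite('pics/c7.png',np.hstack([a,b])[:,:,::-1])
im,d,i=snap('wrist','w7.png'); P=cloud(d,i)
m=(abs(P[...,0]-.5135)<.026)&(abs(P[...,1]+.1)<.02)&(abs(P[...,2]-.162)<.004); print('wrist head',P[m].mean(0).round(4))
m=(abs(P[...,0]-.5135)<.012)&(P[...,1]>-.1)&(P[...,1]<-.05)&(P[...,2]>.06)&(P[...,2]<.11); q=P[m];print('wrist tab',m.sum(),q.mean(0).round(4) if len(q) else '',np.percentile(q,[2,98],axis=0).round(4) if len(q) else '')
s=r.get_state();print(s['tcp_pos'],s['contact_force'])
E
```

```text
time_s: 16.9
tcp_pos: [0.5111, -0.0207, 0.1123]
eef_rot: [-178.8, 0.2, -92.2]
contact_force: [-0.3, -0.0, 0.2]
gripper_width: 0.0309
time_s: 17.32
tcp_pos: [0.5021, 0.0022, 0.2108]
eef_rot: [180.0, -0.4, -92.1]
contact_force: [0.5, -0.2, -0.7]
gripper_width: 0.0306
side head 39 [ 0.5104 -0.1015  0.1614]
low ring 60 [[0.515, -0.079, 0.094], [0.517, -0.08, 0.091], [0.511, -0.08, 0.094], [0.505, -0.08, 0.092], [0.503, -0.08, 0.093], [0.517, -0.081, 0.093], [0.509, -0.081, 0.091], [0.511, -0.081, 0.091], [0.507, -0.081, 0.094], [0.52, -0.081, 0.092], [0.507, -0.081, 0.091], [0.502, -0.081, 0.09]]
scene head 44 [ 0.5131 -0.1028  0.1613]
low ring 74 [[0.521, -0.078, 0.092], [0.513, -0.079, 0.095], [0.517, -0.079, 0.092], [0.516, -0.079, 0.094], [0.519, -0.079, 0.093], [0.506, -0.08, 0.092], [0.513, -0.08, 0.091], [0.509, -0.08, 0.091], [0.515, -0.08, 0.095], [0.517, -0.082, 0.093], [0.507, -0.082, 0.092], [0.52, -0.082, 0.09]]
wrist head [ 0.5116 -0.1037  0.1614]
wrist tab 242 [ 0.5117 -0.0832  0.0932] [[ 0.5026 -0.0872  0.0894]
 [ 0.5202 -0.0788  0.1083]]
[0.50379942 0.00251571 0.21203078] [-1.17199984  0.62831639 -0.05171271]
```

View pics/c7.png

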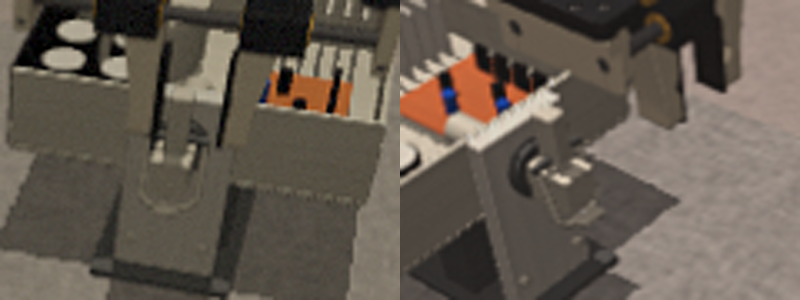

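The tab tip is about 24.5 mm out from the pin's axis, at z about 0.092. That matches the 1.30 stop (25 mm and 0.091), while 1.18 rad would read about 30 mm and 0.095. The head top hasn't moved in z (0.161) and the arm is clear.

```bash
python3 -m inch '[{"x":0,"y":0,"z":0,"yaw":0},{"x":0,"y":0,"z":0,"yaw":0},{"x":0,"y":0,"z":0,"yaw":0}]' && python3 -c "
from h import *
print(r.close_job())"
```

```text
time_s: 17.72
tcp_pos: [0.5014, 0.0022, 0.2098]
eef_rot: [-180.0, -0.4, -92.1]
contact_force: [-0.5, -0.0, -0.2]
gripper_width: 0.031
the job is handed in; nothing more can be done
None
```

I moved the linchpin from the block to the shaft hole, seated its collar, let go of it, and swung the ring down to its stop. I handed the job in at about 17.7 s; the simulator reports no verdict.

- **Pin:** the collar touched at the expected height, and the highest force I read while seating it was about 6 N. In the last pictures the head stands about 39 mm above the shaft top, the same as when it was released. I did not measure its tilt at the end.
- **Ring:** all three cameras put the tab tip about 20–25 mm from the pin's axis at z ≈ 0.092 m. That fits the 1.30 rad stop rather than the 1.18 rad limit. I pushed on the ring's two side arms instead of the tab, because pressing the tab would have brought the gripper's body against the head near the end. The highest force I read there was about 6 N.
- **Small disagreements:** the cameras differ by 2–3 mm on the head's position. The wrist camera suggests the shaft moved about 2 mm inward during the swing, which I estimate puts the pin near stand x = −12 mm, inside the ±16 mm limit.
- **Other things:** I did not knowingly touch the look-alikes, plain pin, screwdriver, can or capacitor, but I did not measure them again at the end. The arm was clear of everything when I handed in.

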